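# Zero the counting scale: level it, then hold the loaded tote clear of the pan

### The arm

A 6-joint arm with a two-finger parallel gripper is mounted at the origin on the work surface. World frame = base frame: x ahead of the robot, y to its left, z up, the work surface at z = 0. Lengths are in m, angles in rad, forces in N, time in s.
With the tool pointing down it reaches from about 0.425 to 0.95 m from the base axis. Payload 3.5 kg.
Tool frame: the origin (TCP) lies on the centre line of the jaws, within the pads' length; the fingertips stand 14 mm ahead of it and the grasp point (between the pads) lies 5 mm behind it; z points along the fingers, y is the line along which they close (so a half turn about z gives the same grasp; the last joint's range is limited). The gripper opens to 85 mm and grips with 20 to 120 N. Pads are 22 mm wide; open, the fingers measure 114 mm over their backs; the gripper's body (76 mm by 85 mm) begins 54 mm behind the grasp point. The pads swing forward as they close: fully open they stand 13 mm farther back than shut.
Start: joints at [-1.303, 0.286, 1.577, -0, 1.279, -0.15], TCP at [0.274, -0.617, 0.245] pointing down, gripper open.
Joint ranges: [-2.77, 2.77], [-0.9, 2.22], [0.21, 2.48], [-1.53, 4.67], [0.24, 2.81], [-2.84, 2.84]. Speed limits (rad/s): [2.79, 2.79, 3.14, 3.14, 3.14, 3.14].

### API

Orientations are given as a rotation vector (axis times angle).
In Python, from station import sensors, imaging, finish_job, finder gives the robot as it stands.
- The arm moves only by the tool arm_command, never from a script. Its argument "moves" is one flat list of numbers, 6 for each row, row after row: the shift along the tool's x, y, z in m, then the turn, a rotation vector about the tool's x, y, z in degrees. A call has 1 to 12 rows; each row shifts and turns the commanded pose from where the row before left it, along the tool's axes as they then stand; what a row does not reach is not made up. A row lasts 1/10 s, in which the tool goes at most 50 mm and 8.59 degrees, less where a joint would pass 70% of its speed; a pose out of reach is approached as far as the arm can. A call is refused whole if a number of a shift passes 0.05 or a number of a turn 8.59, either way. A call with a gripper value outside its range is refused whole. "fingers" is the closure, from 0 (fully open) to 1 (shut), set as the call begins (left out, the last holds). The fingers move at their own pace and stop on an object; the grip force is fixed at half the most. Time passes only in rows, so rows that do not move let the fingers close. It gives the time, the measured TCP pose, the force, the opening and the grip force at its end, in the units of the state.
- sensors.get_obs(): the state, without advancing time (a new reading comes with each control period).
- imaging.capture(name): name is "side" or "top" or "wrist"; returns (picture, depth): 384x512x3 uint8, red, green, blue; 384x512 float32, m along the optical axis (not along the pixel's ray), 0 where there is no reading.
- imaging.get_calibration(name): a dict with "vertical_fov" (degrees; the focal length in pixels is half the picture's height over the tangent of half this angle, whatever the lens; pixels are square), "cx", "cy" (the principal point, pixels), "R" (3x3) and "t" (3): a world point X has camera coordinates R X + t. Camera axes: x right, y down, z forward; pixel columns grow to the right and rows downward; lengths in m; the calibration is good to about 2 mm. A picture is of the moment at which its call begins: read the wrist's pose just before it. get_calibration takes no time and is no camera call; for the wrist camera it gives the pose at the moment of the call.
- finish_job(): hands the job in; it is judged then, once.
Trained networks look in the newest picture that a camera, given by its name, has taken for a name from the list of things; names that differ only in an ending like _2 or _b are one class to them, and where a whole thing is asked for, a point or a joint stands for the part that bears it (a point fixed in the world has none). Each returns a list of dicts, best first, with "p" (0 to 1); they miss things now and then, are a little off and sometimes report something else, mostly with a low value. They report only what shows in the picture. A call takes as long as a camera call. They do not tell look-alikes from the thing itself.
- finder.look_for(camera, name): "point" ([column, row] in pixels, amid what is visible of it).
- finder.regions_of(camera, name): "pixels" (384x512 bool, what is visible of it) and "point" ([column, row] in pixels, amid what is visible of it).
- finder.mark_of(camera, name): "point" ([column, row] in pixels: a listed point, or the origin of a listed thing).
The state is a dict: "time": time; "qpos": joint angles; "dq": joint speeds; "effort": joint torques, N m; "ee_pos": TCP position; "ee_rot": TCP orientation; "ft_force": force on the tool from outside, world axes, zero at the start; "ft_torque": the same for the moment, N m; "opening": opening from 0.0 (shut) to 1.0 (fully open); "grip_force": force on a finger pad.
Only numpy, scipy, OpenCV 4.12 (cv2) and the standard library are available. Lean on these libraries where they do the work, as an engineer would, in place of code of your own. Each camera call takes 0.05 s, during which the arm holds its last target. There are 200 camera calls.

### The job

I want to zero the counting scale with its pan empty: turn the black knob of its levelling foot until the bubble sits midway between the two lines of the vial, then lift the wooden tote of brushes by its dowel handle straight up off the pan. Finish while holding it there in the air over the pan, at least 5 cm clear, still and level, with all four brushes in it and the scale still level; do not tip the tote on the way. Leave everything else on the table where it is.

Things in the scene. Friction and masses are not known exactly. Their poses are not given: they have to be found in the camera images.
- scale_base: Fixed feet of a bench counting scale (white housing 300 x 232 mm, steel pan 226 x 228 mm on top). Origin on the table under the housing's middle, z up. The display faces its own -x, its left is +y; an ear with the levelling screw sticks out on its right (-y). It stands on two rubber feet at y = +100 mm and on the screw at y = -180 mm, and cannot slide.
- knob (a point): Middle of the black fluted knob of the levelling screw, on its vertical axis: 36 mm in diameter, 68 to 106 mm above the table, this point at 87. It turns in place and stays where left; clockwise from above raises the right side, 0.0049 rad of tilt per rad of turn, about 0.12 N m. The pan's edge is 65 mm from its axis; the tote's side walls are up to 122 mm high.
- pan (a point): Centre of the pan's top face, 82 mm above the table when level; axes as the scale's own, z square to the pan. Casting, housing and pan tilt as one about the line through the two left feet and follow only the levelling screw. At the start the right side is 0.009 to 0.020 rad too low.
- vial (a point): Middle of the tubular level vial on the strip behind the pan, 82 mm above the table. The green tube lies along the scale's y; two black cross lines on it stand 19 mm apart, 9.5 mm either side of this point.
- bubble (a point): Centre of the pale bubble in the vial, 14 mm long: the fine reading of the tilt. It moves along the scale's y towards the high side, 0.9 mm per mrad of tilt (so 4.4 mm per rad of the knob), and is midway between the lines when the scale is level. At the start it is 8 to 18 mm off, towards +y.
- tote: Loose wooden tote on the pan: tray 220 mm long (its x) x 140 wide x 38 high, walls and floor 7 mm, two end boards 60 mm wide and 130 high joined by a round dowel handle. Origin at the centre of its underside, z up. 0.3 to 0.55 kg plus 0.18 kg of brushes; balances within 15 mm of its middle, on the side of the brush heads (+x).
- dowel (a point): Middle of the tote's dowel handle: 20 mm in diameter, 200 mm long along the tote's x, 115 mm above the tote's underside, about 197 mm above the table at the start. Free air of 75 mm beneath it down to the brushes.
- brush0: Loose large new writing brush, 165 mm long, 24 mm across its dark horn ferrule and tail knob, lying along the tote's x on the tote's floor. Origin on the brush's side at mid length (it turns as the brush rolls).
- brush1: Second such brush, next to it.
- brush2: Third such brush, next to it.
- brush3: Fourth such brush, next to it.
- weight: Loose steel 0.5 kg calibration weight, 38 mm in diameter, 56 mm high, standing to the right of the scale. Origin at its underside. To be left alone.
- stray_brush: Loose brush with a red-brown handle, 190 mm long, lying on the table to the left of the scale. To be left alone.
- spool: Loose spool of red thread, 42 mm in diameter, 52 mm high, standing right of the scale's front. Origin at its underside. To be left alone.
- glue: Loose white glue bottle, 54 mm in diameter, 130 mm high, standing far left. To be left alone.
- tape: Loose roll of tape, 96 mm across, 45 mm high, lying flat far left. To be left alone.
- tea_mug: Loose blue mug, 78 mm across, 90 mm high, far right. To be left alone.
- ferrule_bowl: Loose white bowl, 120 mm across, 45 mm high, with one horn ferrule in it, far right. To be left alone.
Mind the look-alikes: they are no part of the job. What is shaped like the brush3 but blue or yellow is not meant.

How it is judged:
On the way, in this order (a step that is already met when the one before it is completed fails the run):
1. the scale has been levelled with its screw (angle between pan's own z axis and vertical below 0.004 rad), for 0.3 s.
2. the tote has been lifted clear of the pan (z of tote in the frame of pan above 0.045 m and contact force between the fingers and tote above 1 N), for 0.2 s.
At the end, for the whole second after the job is handed in: Pan within 0.004 rad of level, nothing touching it; tote gripped, underside over 45 mm above the pan and within 80 mm of its centre in plan, tilt under 0.06 rad, under 20 mm/s and 0.1 rad/s, all four brushes inside it (all of step 2 and angle between pan's own z axis and vertical below 0.004 rad and horizontal distance between tote and pan below 0.08 m and angle between tote's own z axis and vertical below 0.06 rad and linear speed of tote below 0.02 m/s and angular speed of tote below 0.1 rad/s and contact force between scale_base and anything else below 0.3 N and x of brush0 in the frame of tote between -0.1 and 0.1 m and y of brush0 in the frame of tote between -0.07 and 0.07 m and z of brush0 in the frame of tote between 0 and 0.06 m and x of brush1 in the frame of tote between -0.1 and 0.1 m and y of brush1 in the frame of tote between -0.07 and 0.07 m and z of brush1 in the frame of tote between 0 and 0.06 m and x of brush2 in the frame of tote between -0.1 and 0.1 m and y of brush2 in the frame of tote between -0.07 and 0.07 m and z of brush2 in the frame of tote between 0 and 0.06 m and x of brush3 in the frame of tote between -0.1 and 0.1 m and y of brush3 in the frame of tote between -0.07 and 0.07 m and z of brush3 in the frame of tote between 0 and 0.06 m); the arm keeps its last pose, push and grip.
It fails at once if the tote is tipped by more than 0.3 rad (angle between tote's own z axis and vertical above 0.3 rad).
It fails at once if a bystander is moved by more than 30 mm (distance of any of weight, stray_brush, spool, glue, tape, tea_mug, ferrule_bowl from where it was at the start of the episode above 0.03 m).
It also fails if it takes over 64 s, if anything falls off the work surface, if the arm or the gripper's body presses on something with over 40 N, if the wrist force passes 120 N, or if a joint passes its speed limit or range.

## Working session

There is one attempt and no reset: what is moved stays moved. The work goes in short steps, Python scripts to look and compute and a tool call to move; the robot and the scene stay as the last step left them, time stands still between calls to the robot, and variables do not carry over. Pictures are saved under pics/ and viewed, at most 10 in all, crops included, and the job is handed in when it is done.

Besides the shell and the picture viewer there is one more tool, called after "Emit:" as a command line: name --argument value ..., lists and objects as JSON in quotes. arm_command: Moves the arm, as the interface text tells. Its arguments: {"type":"object","properties":{"moves":{"type":"array"},"fingers":{"type":"number"}},"required":["moves"]}

```bash
mkdir -p pics; cat > h.py <<'E'
import numpy as np, cv2
from station import sensors, imaging, finish_job, finder
from scipy.spatial.transform import Rotation as Ro
def ray(c,p):
    k=imaging.get_calibration(c); f=192/np.tan(np.radians(k["vertical_fov"])/2)
    d=np.array([(p[0]-k["cx"])/f,(p[1]-k["cy"])/f,1]); R=np.array(k["R"]);t=np.array(k["t"])
    return -R.T@t, R.T@d
def atz(c,p,z):
    o,d=ray(c,p); return o+d*(z-o[2])/d[2]
def atdepth(c,p,D):
    o,d=ray(c,p); return o+d*D[int(round(p[1])),int(round(p[0]))]
def proj(c,X):
    k=imaging.get_calibration(c); f=192/np.tan(np.radians(k["vertical_fov"])/2)
    q=np.array(k["R"])@X+np.array(k["t"]); return np.array([k["cx"]+f*q[0]/q[2],k["cy"]+f*q[1]/q[2]])
E
python3 - <<'E'
from h import *
np.set_printoptions(precision=4,suppress=True)
for c in ["top","side"]:
    im,D=imaging.capture(c); cv2.imwrite(f"pics/{c}0.png",im[:,:,::-1])
    k=imaging.get_calibration(c);print(c,k)
    for n,z in [("knob",.087),("pan",.082),("vial",.082),("bubble",.082),("dowel",.197),("scale_base",0),("weight",0),("spool",0),("tote",.082)]:
        for m in finder.mark_of(c,n)[:2]: print(n,round(m["p"],2),np.round(m["point"],1),atz(c,m["point"],z))
print(sensors.get_obs())
a=cv2.imread("pics/top0.png")
b=cv2.imread("pics/side0.png")
E
```

```text
top {'vertical_fov': 51.710868707908986, 'cx': 258.4696843059321, 'cy': 184.7536038839113, 'R': array([[-0.0095, -0.9999, -0.0106],
       [-0.9939,  0.0106, -0.1102],
       [ 0.1103,  0.0095, -0.9939]]), 't': array([-0.0374,  0.5084,  1.3068])}
knob 0.71 [266.8 147.2] [ 0.624  -0.0713  0.087 ]
knob 0.18 [203.4 155.8] [0.598 0.135 0.087]
pan 0.36 [221.4 152. ] [0.6109 0.077  0.082 ]
vial 0.87 [200.  121.1] [0.7151 0.1477 0.082 ]
bubble 0.67 [288.4 188.1] [ 0.4901 -0.1395  0.082 ]
bubble 0.57 [385.6 154. ] [ 0.5981 -0.4569  0.082 ]
dowel 0.67 [215.  149.8] [0.5951 0.0841 0.197 ]
weight 0.44 [285.6 129.2] [ 0.7052 -0.1388  0.    ]
weight 0.29 [128.7 152.6] [0.6286 0.4087 0.    ]
spool 0.65 [289.8 185.6] [ 0.507  -0.1499  0.    ]
side {'vertical_fov': 45.97550361298766, 'cx': 253.80247894384374, 'cy': 192.36961467857049, 'R': array([[ 0.9964, -0.0837,  0.016 ],
       [-0.0308, -0.5285, -0.8484],
       [ 0.0795,  0.8448, -0.5291]]), 't': array([-0.5088,  0.1181,  1.6697])}
knob 0.58 [286.7 210.3] [ 0.6207 -0.0731  0.087 ]
pan 0.58 [285.7 210.2] [ 0.6185 -0.065   0.082 ]
vial 0.59 [274
[... 164 characters left out ...]
0.6223 -0.4931  0.    ]
scale_base 0.69 [266.3 203.6] [0.5695 0.1056 0.    ]
weight 0.75 [266.1 209. ] [ 0.5646  0.0674 -0.    ]
weight 0.61 [312.8 240.4] [ 0.7091 -0.1406  0.    ]
spool 0.55 [251.7 247.1] [ 0.4895 -0.1642 -0.    ]
{'time': 1.0, 'qpos': array([-1.303 ,  0.2863,  1.5767,  0.    ,  1.2786, -0.15  ]), 'dq': array([ 0.0009, -0.0003, -0.0007, -0.    , -0.0004, -0.0006]), 'effort': array([ -0.0001, -40.5979, -29.2946,  -0.0002,   0.0005,   0.    ]), 'ee_pos': array([ 0.2739, -0.6169,  0.2453]), 'ee_rot': array([3.0733, 0.6514, 0.0001]), 'ft_force': array([ 0.0111, -0.0787,  0.1684]), 'ft_torque': array([-0.0126, -0.0017, -0.0342]), 'grip_force': 0.0, 'opening': 1.0006004264892396}
```

```bash
python3 - <<'E'
import cv2,numpy as np
a=cv2.imread("pics/top0.png");b=cv2.imread("pics/side0.png")
x=cv2.resize(a[90:210,120:320],None,fx=4,fy=4,interpolation=cv2.INTER_CUBIC); cv2.imwrite("pics/topc.png",x)
x=cv2.resize(b[110:260,170:370],None,fx=4,fy=4,interpolation=cv2.INTER_CUBIC); cv2.imwrite("pics/sidec.png",x)
E
```

```text
(no output)
```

View pics/topc.png

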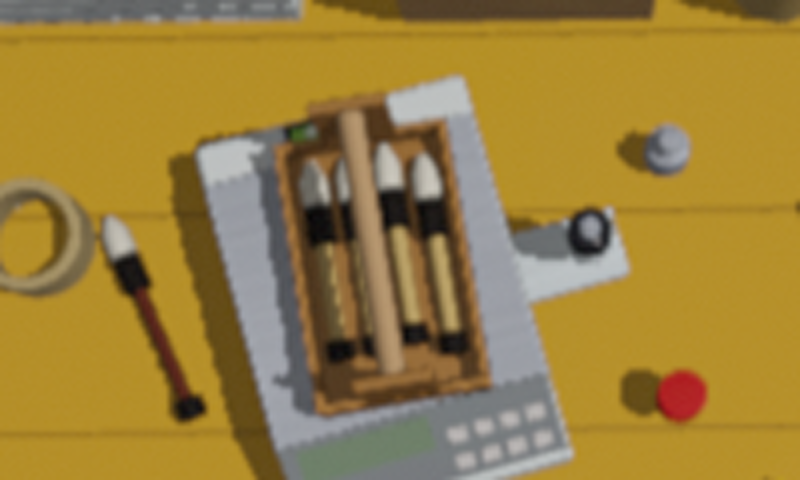

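View pics/sidec.png

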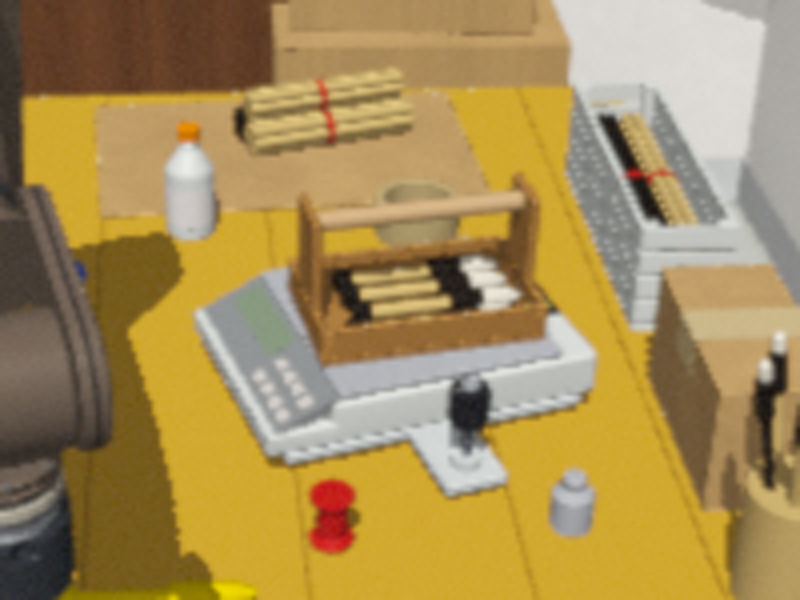

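View pics/side0.png

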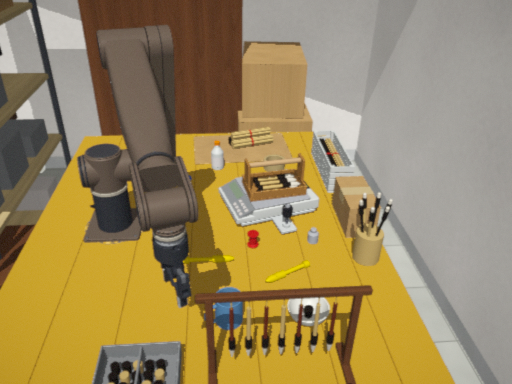

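```bash
python3 - <<'E'
from h import *
np.set_printoptions(precision=4,suppress=True)
for p,z in [((170,127),.078),((235.8,109.5),.078),((263,203.8),.06),((195,122.8),.082),((267.5,148),.106),((207.5,118),.207),((218,182.5),.207)]: print(p,z,atz("top",p,z))
o=sensors.get_obs();R=Ro.from_rotvec(o["ee_rot"]).as_matrix();k=imaging.get_calibration("wrist")
print(k["vertical_fov"],k["cx"],k["cy"]);print(R);C=-k["R"].T@k["t"];print("cam in tool",R.T@(C-o["ee_pos"]));print("cam axes in tool",R.T@k["R"].T)
E
```

```text
(170, 127) 0.078 [0.6975 0.2474 0.078 ]
(235.8, 109.5) 0.078 [0.7541 0.0298 0.078 ]
(263, 203.8) 0.06 [ 0.4416 -0.057   0.06  ]
(195, 122.8) 0.082 [0.7096 0.1641 0.082 ]
(267.5, 148) 0.106 [ 0.6175 -0.0733  0.106 ]
(207.5, 118) 0.207 [0.6895 0.1055 0.207 ]
(218, 182.5) 0.207 [0.496  0.0739 0.207 ]
65.03298494091283 254.87385567606842 189.7547647586869
[[ 0.914   0.4057  0.    ]
 [ 0.4057 -0.914  -0.    ]
 [ 0.      0.     -1.    ]]
cam in tool [ 0.0734 -0.0005 -0.129 ]
cam axes in tool [[ 0.0001 -0.9571 -0.2899]
 [ 1.      0.0001 -0.    ]
 [ 0.     -0.2899  0.9571]]
```

Emit:
arm_command --moves '[0.0346,-0.0255,-0.0018,0,0,0,0.0346,-0.0255,-0.0018,0,0,0,0.0346,-0.0255,-0.0018,0,0,0,0.0346,-0.0255,-0.0018,0,0,0,0.0346,-0.0255,-0.0018,0,0,0,0.0346,-0.0255,-0.0018,0,0,0,0.0346,-0.0255,-0.0018,0,0,0,0.0346,-0.0255,-0.0018,0,0,0,0.0346,-0.0255,-0.0018,0,0,0,0.0346,-0.0255,-0.0018,0,0,0]'

```text
time: 2.0
ee_pos: [0.4873, -0.2418, 0.2637]
ee_rot: [3.073, 0.651, 0.001]
ft_force: [0.8, -0.5, 0.9]
opening: 1.002
grip_force: 0.0
```

Emit:
arm_command --moves '[0.0346,-0.0255,-0.0018,0,0,0,0.0346,-0.0255,-0.0018,0,0,0,0.0346,-0.0255,-0.0018,0,0,0,0.0346,-0.0255,-0.0018,0,0,0,0.0346,-0.0255,-0.0018,0,0,0,0.0346,-0.0255,-0.0018,0,0,0,0.0346,-0.0255,-0.0018,0,0,0,0.0346,-0.0255,-0.0018,0,0,0,0.0346,-0.0255,-0.0018,0,0,0,0.0346,-0.0255,-0.0018,0,0,8.5,0,0,0,0,0,0,0,0,0,0,0,0]'

```text
time: 3.2
ee_pos: [0.6995, 0.1308, 0.2807]
ee_rot: [3.112, 0.426, -0.001]
ft_force: [0.3, -0.9, -0.3]
opening: 1.001
grip_force: 0.0
```

```bash
cat > look.py <<'E'
from h import *
import sys
np.set_printoptions(precision=4,suppress=True)
im,D=imaging.capture("wrist"); n=sys.argv[1]
o=sensors.get_obs(); print(o["time"],o["ee_pos"],o["qpos"],o["opening"])
P={}
for m,z in [("vial",.082),("bubble",.082),("knob",.087),("dowel",.197)]:
    for r in finder.mark_of("wrist",m)[:2]: print(m,round(r["p"],2),np.round(r["point"],1),atz("wrist",r["point"],z)); P.setdefault(m,r["point"])
cv2.imwrite(f"pics/{n}.png",im[:,:,::-1])
if "vial" in P:
    x,y=np.int32(np.round(P["vial"])); x0,y0=max(x-50,0),max(y-30,0); print("crop",x0,y0)
    c=cv2.resize(im[y0:y0+60,x0:x0+100,::-1],None,fx=8,fy=8,interpolation=cv2.INTER_CUBIC)
    f=cv2.resize(im[:,:,::-1],(160,120)); 
    cv2.imwrite(f"pics/{n}c.png",np.vstack([c,cv2.copyMakeBorder(f,0,0,0,c.shape[1]-160,cv2.BORDER_CONSTANT)]))
E
python3 look.py w1
```

```text
3.25 [0.6992 0.1298 0.2809] [ 0.0414  0.3431  1.4409 -0.0006  1.3584  1.3416] 1.002114384411872
vial 0.62 [255.6 150.7] [0.7171 0.1337 0.082 ]
bubble 0.68 [235.9 150.7] [0.7114 0.1542 0.082 ]
bubble 0.15 [249.6 249.5] [0.5991 0.1083 0.082 ]
knob 0.67 [396.1 274.3] [ 0.6167 -0.0733  0.087 ]
dowel 0.76 [261.5 325.2] [0.5918 0.0937 0.197 ]
crop 206 121
```

View pics/w1c.png

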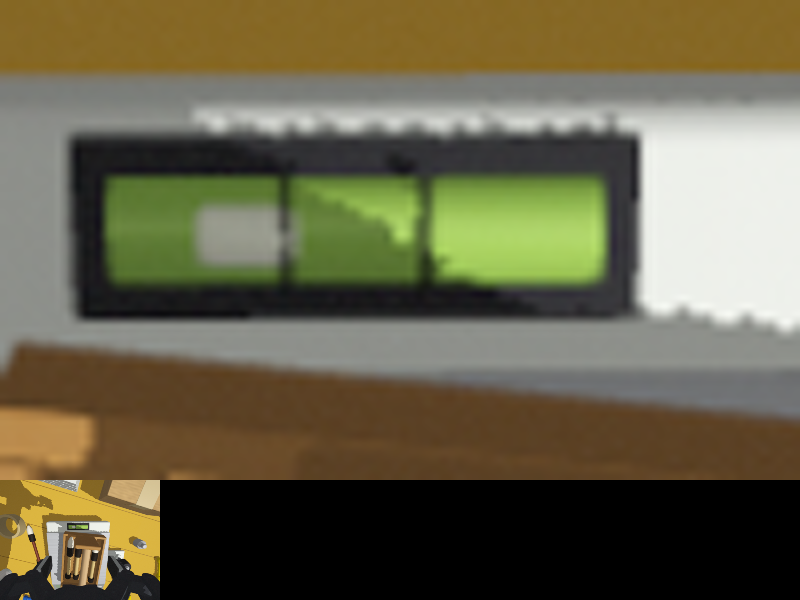

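Emit:
arm_command --moves '[-0.0222,0.0289,0,0,0,0,-0.0222,0.0289,0,0,0,0,-0.0222,0.0289,0,0,0,0,-0.0222,0.0289,0,0,0,0,-0.0222,0.0289,0,0,0,0,-0.0222,0.0289,0,0,0,0,0,0,0,0,0,-8.25,0,0,0,0,0,-8.25,0,0,0,0,0,-8.25,0,0,0,0,0,-8.25,0,0,0,0,0,-8.25,0,0,0,0,0,-8.25]'

```text
time: 4.65
ee_pos: [0.6167, -0.0736, 0.2817]
ee_rot: [2.646, 1.692, 0.001]
ft_force: [-0.4, -0.7, -0.2]
opening: 1.001
grip_force: 0.0
```

Emit:
arm_command --moves '[0,0,0,0,0,-8.25,0,0,0,0,0,-8.25,0,0,0,0,0,-8.25,0,0,0,0,0,-8.25,0,0,0,0,0,-8.25,0,0,0,0,0,-8.25,0,0,0,0,0,-8.25,0,0,0,0,0,-8.25]'

```text
time: 5.45
ee_pos: [0.6167, -0.0735, 0.2817]
ee_rot: [1.297, 2.861, 0.0]
ft_force: [0.8, 0.5, 0.2]
opening: 0.996
grip_force: 0.0
```

Emit:
arm_command --moves '[0,0,0.02,0,0,-8.25,0,0,0.02,0,0,-8.25,0,0,0.03,0,0,-8.25,0,0,0.03,0,0,-8.25,0,0,0.03,0,0,-8.25,0,0,0.02,0,0,-8.25,0,0,0,0,0,0,0,0,0,0,0,0]'

```text
time: 6.25
ee_pos: [0.6171, -0.0733, 0.1319]
ee_rot: [-0.006, 3.141, -0.0]
ft_force: [0.4, 0.5, 1.1]
opening: 0.999
grip_force: 0.0
```

```bash
python3 look.py w2
```

```text
6.3 [ 0.6179 -0.0733  0.133 ] [-0.281   0.2831  1.7974  0.      1.0586 -1.8562] 0.9982453731057688
knob 0.95 [257.4 231.3] [ 0.6247 -0.0712  0.087 ]
```

View pics/w2.png

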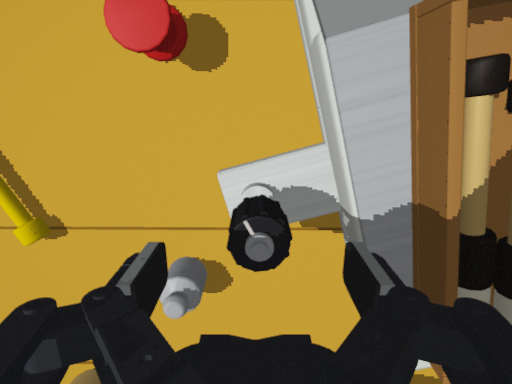

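```bash
python3 - <<'E'
from h import *
im,D=imaging.capture("wrist")
for p in [(259,238),(259,242),(260,248)]: print(p,atz("wrist",p,.106),atdepth("wrist",p,D))
m=(im.max(2)<60); m=m.astype('uint8')[195:275,225:300]
n,l,s,c=cv2.connectedComponentsWithStats(m); print(s,c)
P=[]
for v in range(196,275):
  for u in range(226,296):
    q=atdepth("wrist",(u,v),D)
    if .098<q[2]<.12: P.append(q)
P=np.array(P); print(len(P),np.percentile(P,[1,50,99],axis=0)); print((np.percentile(P,1,axis=0)+np.percentile(P,99,axis=0))/2)
E
```

```text
(259, 238) [ 0.61935873 -0.07022914  0.106     ] [ 0.6167752  -0.0703234   0.11126963]
(259, 242) [ 0.62187065 -0.07020172  0.106     ] [ 0.61737497 -0.07036207  0.11487773]
(260, 248) [ 0.62567509 -0.0695854   0.106     ] [ 0.62123677 -0.06976951  0.11436111]
[[   0    0   75   80 3089]
 [   2    0   64   73 2911]] [[40.04143736 44.87924895]
 [33.77258674 33.79182412]]Traceback (most recent call last):
  File "<stdin>", line 9, in <module>
  File "h.py", line 11, in atdepth
    o,d=ray(c,p); return o+d*D[int(round(p[1])),int(round(p[0]))]
        ~~~^^^^^
  File "h.py", line 5, in ray
    k=imaging.get_calibration(c); f=192/np.tan(np.radians(k["vertical_fov"])/2)
ValueError: time passes only in moves, steps and waits
```

Emit:
arm_command --moves '[-0.004,0.003,0,0,0,0,0,0,0,0,0,0,0,0,0.012,0,0,0,0,0,0.012,0,0,0,0,0,0.012,0,0,0,0,0,0.012,0,0,0,0,0,0,0,0,0]' --fingers 0.3

```text
time: 7.25
ee_pos: [0.6192, -0.0691, 0.0799]
ee_rot: [0.012, -3.136, -0.002]
ft_force: [-0.3, 0.3, 0.1]
opening: 0.695
grip_force: 0.0
```

Emit:
arm_command --moves '[0,0,0,0,0,0,0,0,0,0,0,0,0,0,0,0,0,0,0,0,0,0,0,0,0,0,0,0,0,0,0,0,0,0,0,0]' --fingers 1

```text
time: 7.85
ee_pos: [0.6214, -0.0708, 0.0839]
ee_rot: [-0.012, 3.141, -0.003]
ft_force: [-0.5, -6.0, 0.2]
opening: 0.411
grip_force: 60.1
```

Emit:
arm_command --moves '[0,0,0,0,0,8.5,0,0,0,0,0,8.5,0,0,0,0,0,8.5,0,0,0,0,0,8.5,0,0,0,0,0,8.5,0,0,0,0,0,8.5,0,0,0,0,0,8.5,0,0,0,0,0,8.5,0,0,0,0,0,8.5,0,0,0,0,0,8.5,0,0,0,0,0,8.5]'

```text
time: 8.95
ee_pos: [0.6227, -0.0696, 0.084]
ee_rot: [2.283, 2.153, 0.004]
ft_force: [5.7, -1.2, -4.3]
opening: 0.407
grip_force: 60.0
```

Emit:
arm_command --moves '[0,0,0,0,0,8.5,0,0,0,0,0,8.5,0,0,0,0,0,8.5,0,0,0,0,0,8.5,0,0,0,0,0,8.5,0,0,0,0,0,8.5,0,0,0,0,0,8.5,0,0,0,0,0,8.5,0,0,0,0,0,8.5,0,0,0,0,0,8.5,0,0,0,0,0,8.5,0,0,0,0,0,8]'

```text
time: 10.15
ee_pos: [0.6239, -0.0711, 0.084]
ee_rot: [3.113, -0.406, 0.013]
ft_force: [8.2, -6.4, -6.0]
opening: 0.406
grip_force: 60.3
```

Emit:
arm_command --moves '[0,0,0,0,0,0,0,0,0,0,0,0]'

```text
time: 10.35
ee_pos: [0.6238, -0.0711, 0.084]
ee_rot: [3.114, -0.4, 0.013]
ft_force: [8.1, -5.8, -5.6]
opening: 0.408
grip_force: 60.3
```

```bash
python3 look.py w3
```

```text
10.4 [ 0.6238 -0.0711  0.084 ] [-0.2747  0.355   1.8073 -0.0007  0.9706  1.5517] 0.40625646775835206
knob 0.78 [252.9 264.8] [ 0.6221 -0.0696  0.087 ]
```

Emit:
arm_command --moves '[0,0,0,0,0,0,0,0,0,0,0,0,0,0,0,0,0,0,0,0,-0.03,0,0,0,0,0,-0.04,0,0,0,0,0,-0.04,0,0,-8,0,0,-0.04,0,0,-8,0,0,-0.04,0,0,-8,0,0,-0.01,0,0,0]' --fingers 0.4

```text
time: 11.5
ee_pos: [0.6233, -0.0696, 0.2905]
ee_rot: [3.127, 0.261, 0.016]
ft_force: [0.8, -0.2, 1.6]
opening: 0.602
grip_force: 0.0
```

Emit:
arm_command --moves '[0.0179,-0.031,0,0,0,0,0.0179,-0.031,0,0,0,0,0.0179,-0.031,0,0,0,0,0.0179,-0.031,0,0,0,0,0.0179,-0.031,0,0,0,0,0.0179,-0.031,0,0,0,0,0,0,0,0,0,0,0,0,0,0,0,0,0,0,0,0,0,0]' --fingers 0

```text
time: 12.4
ee_pos: [0.6962, 0.1309, 0.2826]
ee_rot: [3.131, 0.257, -0.002]
ft_force: [0.7, -1.1, -0.0]
opening: 0.998
grip_force: 0.0
```

```bash
python3 look.py w4
```

```text
12.45 [0.6963 0.1305 0.2829] [ 0.0424  0.3358  1.4465 -0.0002  1.3601  1.4501] 1.0024052143976114
vial 0.7 [251.8 148.8] [0.7158 0.1373 0.082 ]
vial 0.29 [124.4 218.5] [0.6099 0.2725 0.082 ]
bubble 0.67 [275.3 319.1] [0.4986 0.0709 0.082 ]
bubble 0.65 [249.5 149.2] [0.7151 0.1398 0.082 ]
knob 0.78 [408.5 255.7] [ 0.6195 -0.0702  0.087 ]
dowel 0.81 [273.8 319.6] [0.592  0.0972 0.197 ]
crop 202 119
```

View pics/w4c.png

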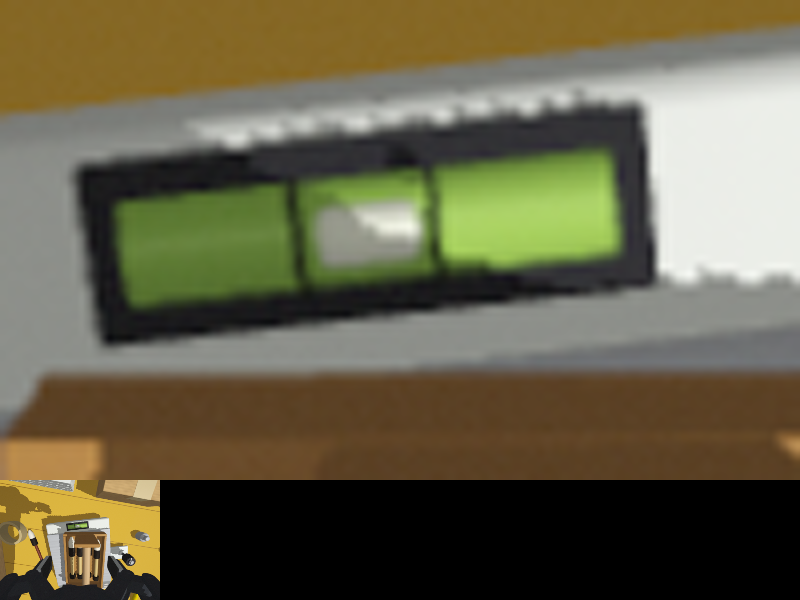

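View pics/w4.png

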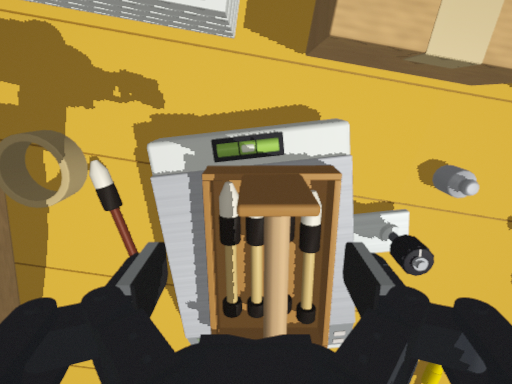

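```bash
python3 - <<'E'
from h import *
np.set_printoptions(precision=4,suppress=True)
def cloud(c):
    im,D=imaging.capture(c); k=imaging.get_calibration(c); f=192/np.tan(np.radians(k["vertical_fov"])/2)
    v,u=np.mgrid[:384,:512]; q=np.stack([(u-k["cx"])/f*D,(v-k["cy"])/f*D,D],-1)-np.array(k["t"])
    return q@np.array(k["R"]),D
for c in ["top","wrist"]:
    X,D=cloud(c); P=X[(D>0)]; 
    m=(P[:,2]>.19)&(P[:,2]<.222)&(P[:,0]>.46)&(P[:,0]<.74)&(abs(P[:,1]-.09)<.06); P=P[m]
    print(c,len(P),P.min(0),P.max(0))
    for lo in np.arange(.47,.73,.02):
        s=P[(P[:,0]>lo)&(P[:,0]<lo+.02)]
        if len(s)>3: print(round(lo,2),len(s),s.mean(0),np.percentile(s[:,1],[2,98]),s[:,2].max())
E
```

```text
top 563 [0.4802 0.0481 0.19  ] [0.7048 0.1169 0.217 ]
0.47 48 [0.4859 0.0846 0.2088] [0.0535 0.1055] 0.21575914869799412
0.49 70 [0.4981 0.0736 0.2078] [0.0494 0.0928] 0.21522265187752465
0.51 44 [0.5203 0.0824 0.2055] [0.074  0.0922] 0.2118316775355959
0.53 45 [0.5397 0.0862 0.2045] [0.0776 0.0956] 0.21072479028989174
0.55 47 [0.5598 0.0893 0.2051] [0.0806 0.0983] 0.21035721432902393
0.57 44 [0.5798 0.0929 0.2046] [0.0834 0.1021] 0.21016413652597501
0.59 46 [0.5995 0.0962 0.2047] [0.0866 0.1071] 0.20890060685336836
0.61 45 [0.6199 0.0995 0.205 ] [0.0896 0.1103] 0.2102876360433164
0.63 44 [0.6397 0.1027 0.2047] [0.0928 0.1139] 0.20977940507543055
0.65 46 [0.6597 0.106  0.2047] [0.0964 0.1166] 0.21082838893256628
0.67 33 [0.6803 0.1069 0.2056] [0.1005 0.113 ] 0.2131168437597769
0.69 51 [0.697  0.0975 0.2081] [0.0839 0.1125] 0.21704737193309404
wrist 4629 [0.5753 0.0856 0.19  ] [0.7062 0.1448 0.2142]
0.57 147 [0.5859 0.0985 0.2046] [0.0868 0.1062] 0.2079797477130968
0.59 478 [0.6002 0.0994 0.2053] [0.0893 0.1089] 0.20852551255494645
0.61 507 [0.6202 0.1026 0.2052] [0.0924 0.1123] 0.2087954471676279
0.63 556 [0.6402 0.106  0.2053] [0.096  0.1157] 0.20872866522638003
0.65 594 [0.6602 0.1095 0.2052] [0.0995 0.1191] 0.2086381422339827
0.67 663 [0.6803 0.1142 0.2058] [0.1026 0.1399] 0.2131526793412228
0.69 1684 [0.6987 0.1153 0.2072] [0.0878 0.1431] 0.21419920586766827
```

Emit:
arm_command --moves '[-0.0338,0.0054,0,0,0,0,-0.0338,0.0054,0,0,0,0,-0.0338,0.0054,0,0,0,0,0,0,0.02,0,0,0,0,0,0.02,0,0,0,0,0,0.02,0,0,0,0,0,0.02,0,0,0,0,0,0.01,0,0,0,0,0,0,0,0,0,0,0,0,0,0,0]' --fingers 0.2

```text
time: 13.75
ee_pos: [0.5997, 0.0988, 0.1941]
ee_rot: [3.131, 0.258, 0.002]
ft_force: [0.3, 0.4, 0.3]
opening: 0.8
grip_force: 0.0
```

```bash
python3 look.py w5
```

```text
13.8 [0.6001 0.0989 0.1947] [-0.0034  0.1854  1.7926  0.      1.1613  1.4028] 0.804448334600483
knob 0.65 [462.4 201.8] [ 0.6197 -0.0724  0.087 ]
dowel 0.7 [254.7 272. ] [0.5937 0.0984 0.197 ]
```

View pics/w5.png

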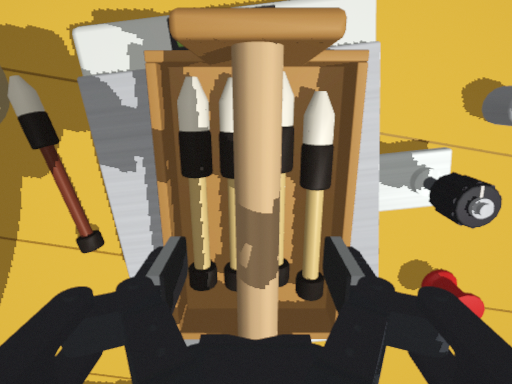

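Emit:
arm_command --moves '[0,0,0,0,0,0,0,0,0,0,0,0,0,0,0,0,0,0,0,0,0,0,0,0,0,0,0,0,0,0,0,0,0,0,0,0,0,0,0,0,0,0,0,0,0,0,0,0]' --fingers 1

```text
time: 14.8
ee_pos: [0.5995, 0.0982, 0.1936]
ee_rot: [3.13, 0.258, 0.001]
ft_force: [0.4, -5.5, 1.2]
opening: 0.215
grip_force: 58.6
```

Emit:
arm_command --moves '[0,0,-0.004,0,0,0,0,0,-0.006,0,0,0,0,0,-0.008,0,0,0,0,0,-0.01,0,0,0,0,0,-0.01,0,0,0,0,0,-0.01,0,0,0,0,0,-0.01,0,0,0,0,0,-0.01,0,0,0,0,0,-0.008,0,0,0,0,0,-0.004,0,0,0,0,0,0,0,0,0]'

```text
time: 15.9
ee_pos: [0.5996, 0.0989, 0.2743]
ee_rot: [3.131, 0.258, 0.002]
ft_force: [0.5, 0.3, -6.1]
opening: 0.211
grip_force: 58.7
```

Emit:
arm_command --moves '[0,0,0,0,0,0,0,0,0,0,0,0,0,0,0,0,0,0,0,0,0,0,0,0,0,0,0,0,0,0]'

```text
time: 16.4
ee_pos: [0.5992, 0.0989, 0.2731]
ee_rot: [3.131, 0.258, -0.001]
ft_force: [-0.0, 0.8, -6.7]
opening: 0.214
grip_force: 58.7
```

```bash
python3 - <<'E'
from h import *
a,_=imaging.capture("side");b,_=imaging.capture("wrist")
x=cv2.resize(a[120:250,180:350],(785,600),interpolation=cv2.INTER_CUBIC); cv2.imwrite("pics/s6.png",x[:,:,::-1]); cv2.imwrite("pics/w6.png",b[:,:,::-1])
o=sensors.get_obs();print(o["ft_force"],o["ft_torque"],o["opening"],o["grip_force"],o["ee_pos"])
E
```

```text
[ 0.01829816 -0.11589501 -6.93864085] [ 0.02964294 -0.01969403  0.02607157] 0.21208759078754147 58.71039569377899 [0.59926123 0.09891514 0.27325197]
```

View pics/s6.png

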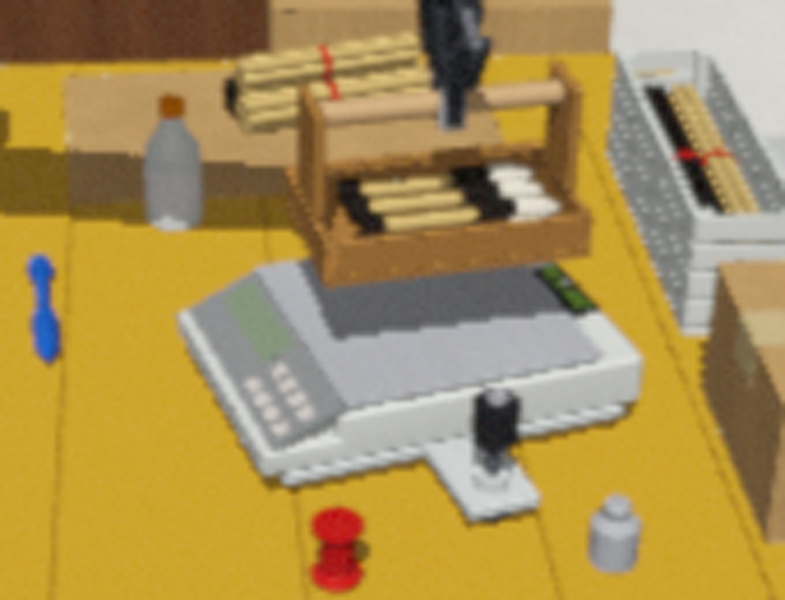

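View pics/w6.png

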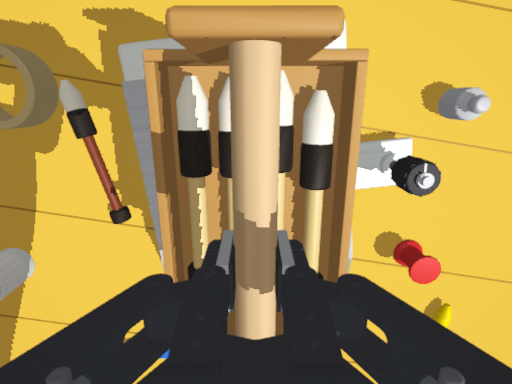

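```bash
python3 -c "
from station import finish_job
print(finish_job())"
```

```text
the job is handed in; nothing more can be done
None
```

The scale is levelled, with the bubble under 1 mm off midway between the lines. The tote hangs level and still about 8 cm above the empty pan with all four brushes in it; nothing else was touched, and the job is handed in, with no result reported back.

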